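# Lock the bangle bar with its snap cap

### The job

Swing the raised aluminium bar of the jewelry stand down until the eye near its end has dropped over the stud and rests in its catch, so that the bangles cannot slip off. Then take the small round cap from the incense plate and press it open end down onto the stud until it clicks and sits fully home on the bar; do not stop at the click: finish while still holding the cap pressed down firmly. Leave everything else on the dresser where it stands.

Things in the scene. Friction and masses are not known exactly. Their poses are not given: they have to be found in the camera images.
- stand: Jewelry stand, fixed: white marble foot 110 x 220 x 16 mm (x, y, z), two steel pillars 16 to 30 mm across on its local y axis, hinge pillar at y = -80 mm, catch pillar at y = +80 mm. Origin: centre of the foot's underside, on the dresser top; z up, turned about z by up to 0.35 rad either way. The catch pillar ends in a collar 30 mm across, its top 104 mm up; the stud stands on the collar.
- bar: The stand's swinging aluminium bar, 12 mm wide and 6 mm thick, hinged on the hinge pillar. Origin: on the hinge pin, 107 mm above the dresser; its y axis points along the bar to the free end, its x axis along the pin. Its eye (34 mm outside, 24 mm inside, 6 mm thick) is centred 160 mm from the pin. Two bangles, 68 mm across, hang on it 55 and 76 mm from the pin.
- bar_angle (a joint): Angle of the swinging bar (rad): 0 = closed, level, its eye lying round the stud on the collar; grows as the free end rises, to 1.25 at most. It swings in the stand's local y-z plane; friction keeps it at any angle, about 1 N at the free end moves it; it stops dead at 0.
- bar_hinge (a point): Centre of the bar's hinge pin on the hinge pillar, 107 mm above the dresser. Axes as the stand; the pin runs along local x.
- bar_tab (a point): Middle of the flat thumb tab at the bar's free end: 200 mm from the pin, half way through its thickness. The tab is 14 mm wide, 6 mm thick and runs from 16 to 57 mm past the eye's centre. The point's y axis points along the bar away from the pin, its x axis across the 14 mm width.
- seat (a point): Centre of the place where the cap's lower rim rests when home: on the stud's axis, at the top face of the closed eye, 110 mm above the dresser. Axes as the stand.
- stud_top (a point): Centre of the stud's tip, 132 mm above the dresser. The stud is 16 mm across and 28 mm tall, tapering to 9 mm over its top 6 mm. Four sprung steel balls stick out of it to 22 mm across, 12 mm above the collar; each gives way when pushed in.
- cap: Snap cap of the stand: plain round aluminium cap, 30 mm across, 38 mm high, about 50 g, standing open end down on the plate. Origin: centre of its lower rim; z up. Mouth 18 mm across, lip 2.5 mm thick; bore behind it 23 mm wide, to 25 mm above the rim. On the stud it meets the balls about 10 mm above home; passing takes 6 to 12 N, fading from 8 mm; from 4 mm the balls draw it home.
- plate: Shallow round green ceramic incense plate, loose, 100 mm across; its floor is 5 mm and its rim 9 mm above the dresser. Origin: centre of its underside. The cap stands on it, up to 15 mm off its centre each way.
- jar: Closed black glass jar, 66 mm across and 72 mm high; stays where it is. Origin: centre of its underside. The jar and the plate may change places.
- ring_block: Beechwood ring block, 45 x 100 mm and 26 mm high, holding three rings; stays where it is. Origin: centre of its underside.
- roller: Yellow plastic hair roller standing on end, 32 mm across and 62 mm high; stays where it is. Origin: centre of its underside.
- perfume: Amber perfume bottle, 30 x 56 mm and 100 mm high, at the left; stays where it is. Origin: centre of its underside.
- hairbrush: Hairbrush, 200 mm long, lying to the right; stays where it is. Origin: at its middle, on the dresser; x axis along it.
- compact: Round brass powder compact, 76 mm across and 16 mm high, at the right; stays where it is. Origin: centre of its underside.
Not all that is in view belongs to the job. Of the things that look like the cap, the middle-sized one is meant.

How it is judged:
By the outcome, as a careful person would: the job done as asked, in the order asked, and still so for the second after the job is handed in, while the arm keeps its last pose, push and grip.
It also fails if it takes over 54 s, if anything falls off the work surface, if the arm or the gripper's body presses on something with over 40 N, if the wrist force passes 120 N, or if a joint passes its speed limit or range.

### The arm

A 6-joint arm with a two-finger parallel gripper is mounted at the origin on the work surface. World frame = base frame: x ahead of the robot, y to its left, z up, the work surface at z = 0. Lengths are in mm, angles in degrees, forces in N, time in s.
With the tool pointing down it reaches from about 300 to 750 mm from the base axis. Payload 8.5 kg.
Tool frame: the origin (TCP) lies midway between the tips of the shut fingers; the grasp point (between the pads) lies 19 mm behind it; z points along the fingers, y is the line along which they close (so a half turn about z gives the same grasp; the last joint's range is limited). The gripper opens to 85 mm and grips with 20 to 120 N. Pads are 22 mm wide; open, the fingers measure 114 mm over their backs; the gripper's body (76 mm by 85 mm) begins 54 mm behind the grasp point. The pads swing forward as they close: fully open they stand 13 mm farther back than shut.
Start: joints at [-12.336, 21.807, 74.336, -0, 83.858, -12.336], TCP at [549.982, 0.002, 231.322] pointing down, gripper open.
Joint ranges: [-178.18, 178.18], [-50.72, 133.34], [12.68, 142.11], [-81.47, 261.47], [9.98, 163.14], [-165.26, 165.26]. Speed limits (degrees/s): [136.94, 136.94, 180, 180, 180, 180].

### API

Orientations are given as a 3x3 rotation matrix whose columns are the frame's x, y, z axes.
In Python, from station import r gives the robot as it stands.
- The arm moves only by the shell command python3 -m handwheel 'ROWS'. ROWS is JSON, a list of rows, each a list of 7 numbers: the finger opening in mm, from 0 to 85.4, then the shift along the tool's x, y, z in units of 40 mm (1.0 is 40 mm), then the turn, a rotation vector about the tool's x, y, z in units of 6 degrees (1.0 is 6 degrees). A call has 1 to 8 rows; each row is the pose to reach, as a shift and turn from the pose commanded when the call began, along the tool's axes at that moment; what a row does not reach only later rows make up. A row lasts 1/12 s, in which the tool goes at most 41.7 mm and 7.16 degrees, less where a joint would pass 70% of its speed; a pose out of reach is approached as far as the arm can. A call with a gripper value outside its range is refused whole. The fingers move at their own pace and stop on an object; the grip force is fixed at half the most. Time passes only in rows, so rows that repeat a pose let the fingers close. It gives the time, the measured TCP pose, the force, the opening and the grip force at its end, in the units of the state.
- r.sense(): the state, without advancing time (a new reading comes with each control period).
- r.snapshot(name): name is "scene" or "side" or "wrist"; returns the picture (420x560x3 uint8, blue, green, red); there is no depth.
- r.camera_params(name): a dict with "fx", "fy", "cx", "cy" (pixels), "camera_from_world" (4x4, takes a point from world to camera coordinates). Camera axes: x right, y down, z forward; pixel columns grow to the right and rows downward; lengths in mm; the calibration is good to about 2 mm. A picture is of the moment at which its call begins: read the wrist's pose just before it. camera_params takes no time and is no camera call; for the wrist camera it gives the pose at the moment of the call.
- r.job_done(): hands the job in; it is judged then, once.
The state is a dict: "t": time; "joint_positions": joint angles; "joint_velocities": joint speeds; "effort": joint torques, N m; "tcp_pos": TCP position; "tcp_rot": TCP orientation; "wrist_force": force on the tool from outside, world axes, zero at the start; "torque": the same for the moment, N m; "gripper_width": opening from 0.0 (shut) to 1.0 (fully open); "finger_force": force on a finger pad.
Only numpy, scipy, OpenCV 4.12 (cv2) and the standard library are available. Lean on these libraries where they do the work, as an engineer would, in place of code of your own. Each camera call takes 0.05 s, during which the arm holds its last target. There are 200 camera calls.

## Working session

There is one attempt and no reset: what is moved stays moved. The work goes in short steps, Python scripts to look and compute and a shell command to move; the robot and the scene stay as the last step left them, time stands still between calls to the robot, and variables do not carry over. Pictures are saved under pics/ and viewed, at most 10 in all, crops included, and the job is handed in when it is done.

```bash
mkdir -p pics
python3 - <<'E'
from station import r
import cv2,numpy as np
for n in("scene","side"):
    im=r.snapshot(n); cv2.imwrite(f"pics/{n}0.png",im)
    p=r.camera_params(n); print(n,p["fx"],p["fy"],p["cx"],p["cy"]); print(np.round(p["camera_from_world"],4).tolist())
s=r.sense();print(s["t"],s["tcp_pos"],np.round(s["tcp_rot"],3).tolist(),s["gripper_width"])
E
```

```text
scene 417.3199267256667 417.3199267256667 275.5095960628009 206.24004680594246
[[0.801, 0.5986, -0.0044, -429.0568], [0.3975, -0.5373, -0.7439, -140.2227], [-0.4476, 0.5941, -0.6683, 1289.1095], [0.0, 0.0, 0.0, 1.0]]
side 464.99290684123486 464.99290684123486 286.01552904102977 207.70867942925312
[[-0.8427, -0.5384, -0.0003, 411.6584], [-0.2805, 0.4396, -0.8533, 244.873], [0.4596, -0.719, -0.5214, 953.8753], [0.0, 0.0, 0.0, 1.0]]
0.1 [5.49738436e+02 6.21857240e-02 2.30753558e+02] [[-0.0, 1.0, -0.001], [1.0, 0.0, 0.0], [0.0, -0.001, -1.0]] 0.9997163807878241
```

View pics/scene0.png

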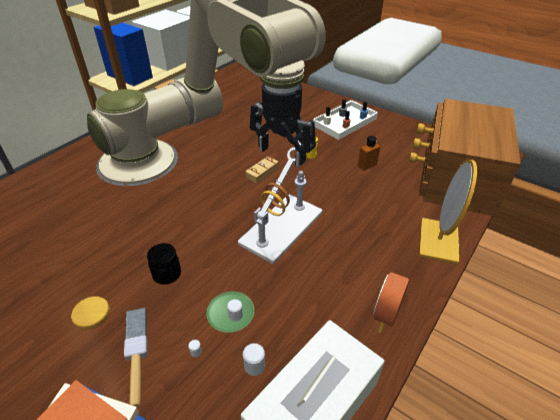

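View pics/side0.png

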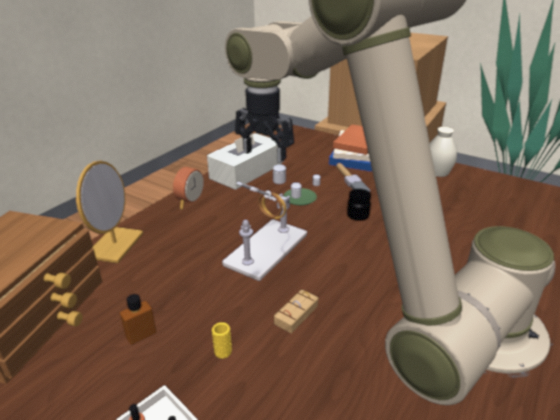

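The scene picture shows the raised bar from the hinge (262,215) up to the eye (293,155), with the catch stud at (300,178). Three things look like the cap: small (195,348), large (254,360), and the middle-sized one on the green plate (235,310). I choose the one on the plate and will check it in a crop.

Run:
```python
import cv2,numpy as np
a=cv2.imread("pics/scene0.png");b=cv2.imread("pics/side0.png")
cv2.imwrite("pics/c1.png",cv2.resize(a[140:380,180:340],None,fx=2.5,fy=2.5,interpolation=cv2.INTER_CUBIC))
cv2.imwrite("pics/c2.png",cv2.resize(b[160:290,210:330],None,fx=4.5,fy=4.5,interpolation=cv2.INTER_CUBIC))
```

```text
(no output)
```

View pics/c1.png

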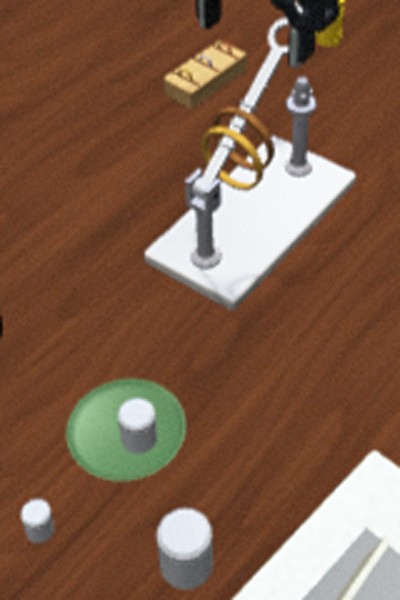

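View pics/c2.png

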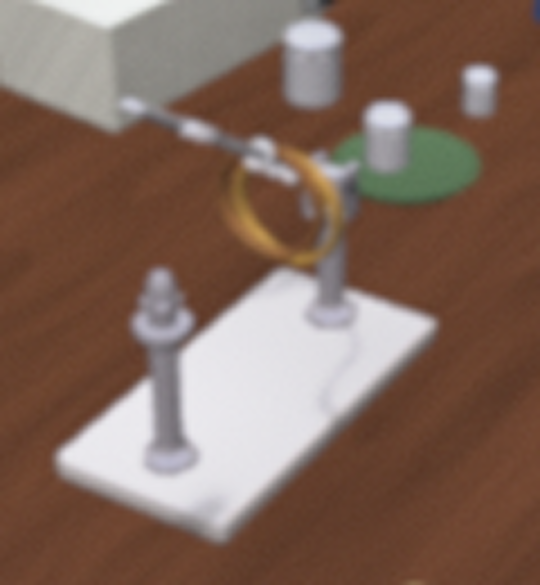

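The crops show that the plate cap, scene crop (136,409) and side crop (388,112), is smaller than the one at (185,530) and larger than the one at (37,508), so the choice is right. Next I fit the stand pose, bar angle and cap position.

```bash
cat > h.py <<'E'
import numpy as np, cv2
from station import r
def proj(n,P,p=None):
    p=p or r.camera_params(n); T=np.array(p["camera_from_world"]); q=T[:3,:3]@np.asarray(P,float)+T[:3,3]
    return np.array([p["fx"]*q[0]/q[2]+p["cx"],p["fy"]*q[1]/q[2]+p["cy"]])
def Rz(a): c,s=np.cos(a),np.sin(a); return np.array([[c,-s,0],[s,c,0],[0,0,1]])
def st(v,L): return np.array([v[0],v[1],0])+Rz(v[2])@np.asarray(L,float)
def barpt(v,d,h=0): a=v[3]; return st(v,[0,-80+d*np.cos(a)-h*np.sin(a),107+d*np.sin(a)+h*np.cos(a)])
E
python3 - <<'E'
from h import *
from scipy.optimize import least_squares as ls
S=lambda x,y:np.array([180+x/2.5,140+y/2.5]); D=lambda x,y:np.array([210+x/4.5,160+y/4.5])
P={n:r.camera_params(n) for n in("scene","side")}
ob=[("scene",S(147,253),(-55,-110,16)),("scene",S(235,297),(55,-110,16)),("scene",S(355,175),(55,110,16)),("scene",S(302,80),(0,80,132)),
("side",D(60,458),(55,110,16)),("side",D(220,528),(-55,110,16)),("side",D(435,322),(-55,-110,16)),("side",D(285,268),(55,-110,16)),("side",D(160,271),(0,80,132))]
def f(v):
    e=[proj(n,st(v,L),P[n])-o for n,o,L in ob]
    e+=[proj("scene",barpt(v,160),P["scene"])-S(281,37), proj("side",barpt(v,217),P["side"])-D(122,102)]
    return np.ravel(e)
q=ls(f,[550,0,0,.8],loss="soft_l1");print(q.x,np.round(q.fun.reshape(-1,2),1).tolist())
c=ls(lambda X:np.r_[proj("scene",X,P["scene"])-S(136,409),proj("side",X,P["side"])-D(388,112)],[600,-200,43]);print(c.x,c.fun)
# plate centre
g=ls(lambda X:np.r_[proj("scene",[*X,9],P["scene"])-S(126,428)],[600,-200]);print(g.x)
v=q.x;np.save("v.npy",v)
for n,p in(("stud",st(v,[0,80,132])),("hinge",barpt(v,0)),("eye",barpt(v,160)),("tab",barpt(v,200)),("tip",barpt(v,217))):print(n,p.round(1))
E
```

```text
[5.31714515e+02 2.74375127e+01 1.31916168e-02 6.40220147e-01] [[-2.7, -1.0], [-1.5, 1.7], [0.0, -1.4], [-1.0, -0.4], [-2.3, -0.8], [-0.1, -0.7], [-0.3, -0.9], [-1.9, -0.8], [-0.8, 1.0], [0.8, -0.9], [1.4, 0.3]]
[ 608.15116611 -238.27449436   43.30385852] [-0.661854   -0.07460493 -0.96819293  0.14076404]
[ 597.35717306 -240.19598493]
stud [530.7 107.4 132. ]
hinge [532.8 -52.6 107. ]
eye [531.1  75.7 202.6]
tab [530.7 107.8 226.5]
tip [530.5 121.5 236.6]
```

```bash
python3 -m handwheel '[[0,0,0,-1,0,0,0],[0,0.8,-0.2,-1.1,0,0,0],[0,1.6,-0.4,-1.1,0,0,0],[0,2.4,-0.48,-1.1,0,0,0],[0,2.4,-0.48,-1.1,0,0,0],[0,2.4,-0.48,-1.1,0,0,0],[0,2.4,-0.48,-1.1,0,0,0]]'
python3 - <<'E'
from h import *
v=np.load("v.npy")
s=r.sense();print(s["tcp_pos"])
a=r.snapshot("scene");b=r.snapshot("side");w=r.snapshot("wrist")
for n,i in(("scene",a),("side",b),("wrist",w)):
    for d in(0,160,200): print(n,d,proj(n,barpt(v,d)).round(0))
rs=lambda i,x,y,w,h:cv2.resize(i[y:y+h,x:x+w],(400,300))
cv2.imwrite("pics/m1.png",np.vstack([np.hstack([rs(a,220,90,120,90),rs(b,180,130,120,90)]),np.hstack([cv2.resize(w,(400,300)),np.zeros((300,400,3),np.uint8)])]))
E
```

```text
t: 0.68
tcp_pos: [530.8, 95.7, 275.0]
tcp_rot: [[-0.0, 1.0, -0.001], [1.0, 0.0, -0.0], [-0.0, -0.001, -1.0]]
wrist_force: [0.0, -0.1, 0.1]
gripper_width: 0.005
finger_force: 0.0
[530.80624206  95.6903059  275.01525156]
scene 0 [260. 215.]
scene 160 [293. 154.]
scene 200 [301. 139.]
side 0 [282. 200.]
side 160 [252. 188.]
side 200 [243. 185.]
wrist 0 [279. 316.]
wrist 160 [278. 245.]
wrist 200 [278. 213.]
```

View pics/m1.png

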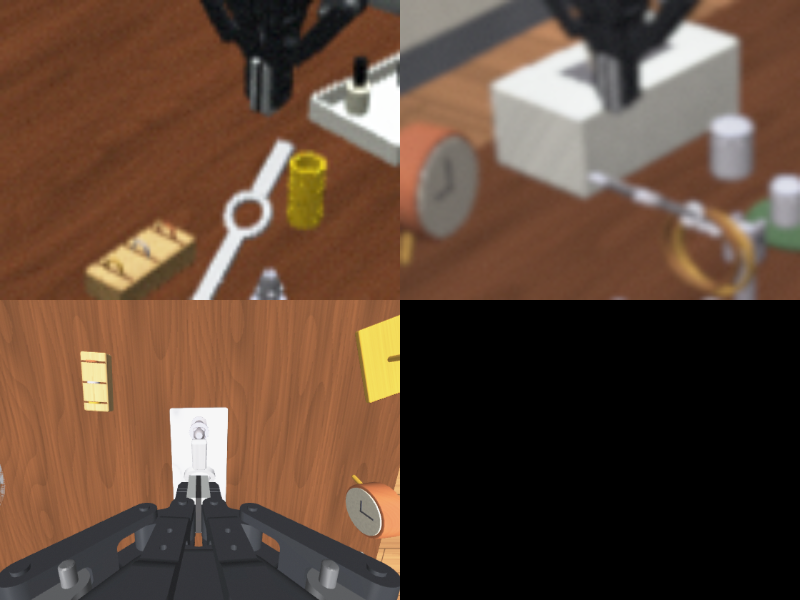

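The wrist and scene views match the prediction: the eye is at scene (294,154), and the closed fingertips are directly above the tab. Now I push it down along its arc.

```bash
python3 -m handwheel '[[0,0.02,0,0.6,0,0,0],[0,0.05,0,1.1,0,0,0],[0,0.4,0,1.63,0,0,0],[0,0.67,0,2.16,0,0,0],[0,0.85,0,2.64,0,0,0],[0,1.0,0,3.12,0,0,0],[0,1.1,0,3.5,0,0,0],[0,1.15,0,3.9,0,0,0]]'
```

```text
t: 1.5
tcp_pos: [530.9, 141.5, 118.4]
tcp_rot: [[0.001, 1.0, -0.0], [1.0, -0.001, -0.0], [-0.0, -0.0, -1.0]]
wrist_force: [1.0, -1.0, 0.9]
gripper_width: 0.002
finger_force: 0.4
```

```bash
python3 -m handwheel '[[0,0,0,0.1,0,0,0],[0,0,0,0.18,0,0,0],[0,0,0,0.22,0,0,0],[0,0,0,0.24,0,0,0],[0,0,0,0.24,0,0,0]]'
```

```text
t: 1.92
tcp_pos: [531.1, 141.7, 110.3]
tcp_rot: [[0.0, 1.0, 0.001], [1.0, -0.0, 0.0], [0.0, 0.001, -1.0]]
wrist_force: [-0.5, 1.0, 0.5]
gripper_width: -0.0
finger_force: 0.0
```

```bash
python3 -m handwheel '[[0,0,0,0.03,0,0,0],[0,0,0,0.06,0,0,0],[0,0,0,0.08,0,0,0],[0,0,0,0.08,0,0,0]]'
python3 - <<'E'
from h import *
v=np.load("v.npy");v[3]=0
a=r.snapshot("scene");b=r.snapshot("side")
for n in("scene","side"):
    for L in((0,80,132),(0,80,110),(0,120,110)): print(n,L,proj(n,st(v,L)).round(1))
rs=lambda i,x,y,w,h:cv2.resize(i[y:y+h,x:x+w],(400,400),interpolation=cv2.INTER_CUBIC)
cv2.imwrite("pics/m2.png",np.hstack([rs(a,250,140,80,80),rs(b,215,190,80,80)]))
E
```

```text
t: 2.25
tcp_pos: [531.6, 141.8, 109.8]
tcp_rot: [[-0.0, 1.0, 0.004], [1.0, 0.0, -0.0], [-0.0, 0.004, -1.0]]
wrist_force: [-5.7, -2.3, 23.0]
gripper_width: -0.002
finger_force: 11.3
scene (0, 80, 132) [299.8 171.6]
scene (0, 80, 110) [299.5 178.7]
scene (0, 120, 110) [308.2 170.8]
side (0, 80, 132) [244.7 221.2]
side (0, 80, 110) [245.2 229.3]
side (0, 120, 110) [234.5 237.9]
```

View pics/m2.png

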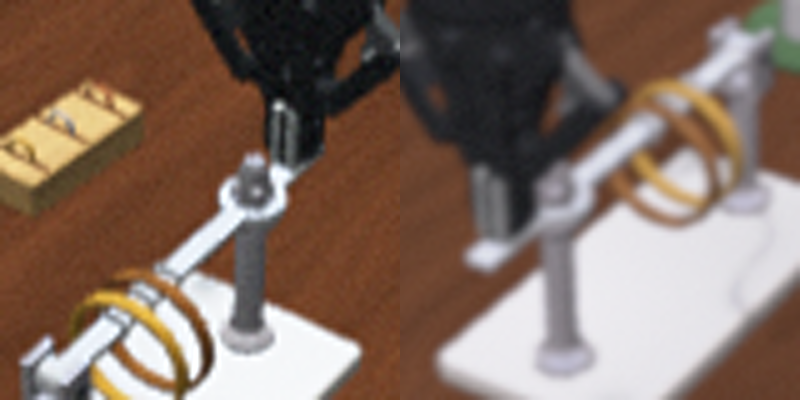

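The bar is closed: TCP z is 109.8 at 23 N, and the stud tip pokes through the eye at scene (300.6,171.4) and side (246,223). Now I raise the tool and look from the wrist camera.

```bash
python3 -m handwheel '[[0,0,0,-0.5,0,0,0],[0,0,0,-1.5,0,0,0],[30,-0.5,0,-2.5,0,0,0],[50,-1.3,0,-3.3,0,0,0],[50,-1.3,0,-3.3,0,0,0],[50,-1.3,0,-3.3,0,0,0]]'
python3 - <<'E'
from h import *
v=np.load("v.npy");v[3]=0
from scipy.optimize import least_squares as ls
p=r.camera_params("wrist");w=r.snapshot("wrist");np.save("pw1.npy",p,allow_pickle=True);cv2.imwrite("pics/w1full.png",w)
T=p["camera_from_world"];T=np.array(T);print("cam",-T[:3,:3].T@T[:3,3],r.sense()["tcp_pos"])
u=proj("wrist",st(v,(0,80,132)));print(u)
for n,px,z in(("big",(254,353),45),("small",(195,344),25),("jar",(164,255),72)):
    print(n,ls(lambda X:proj("scene",[*X,z])-px,[600,-200]).x)
x,y=(u-[60,60]).astype(int);x=max(x,0);y=max(y,0);print(x,y)
cv2.imwrite("pics/w1.png",cv2.resize(w[y:y+120,x:x+120],(600,600),interpolation=cv2.INTER_CUBIC))
E
```

```text
t: 2.85
tcp_pos: [531.5, 88.7, 240.8]
tcp_rot: [[0.002, 1.0, 0.005], [1.0, -0.002, -0.0], [-0.0, 0.005, -1.0]]
wrist_force: [-0.3, 1.1, 0.3]
gripper_width: 0.563
finger_force: 0.0
cam [530.47273449 154.0474459  383.22907382] [530.78562883  89.66576536 238.78911514]
[277.69491033 189.34389947]
big [ 709.68481744 -298.39779371]
small [ 599.72126119 -343.40723507]
jar [ 418.91684918 -247.83196315]
217 129
```

View pics/w1.png

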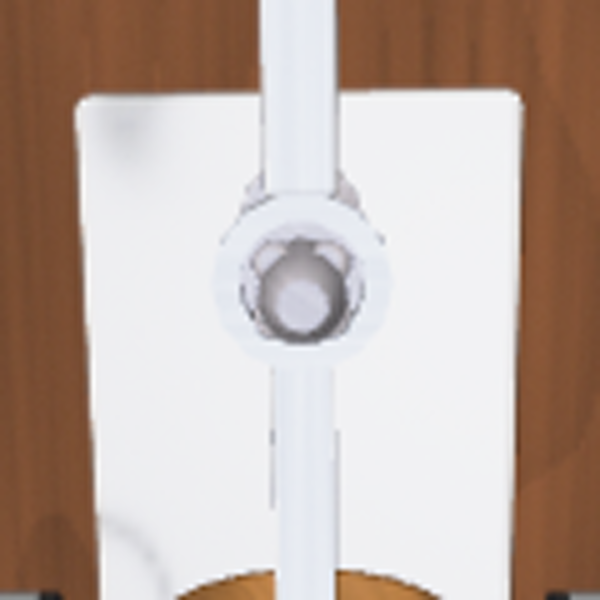

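Stud tip in the wrist view is at (277.4,189.8) against a predicted (277.7,189.3), so the stud position (531,107) holds. Moving to the cap.

```bash
python3 -m handwheel '[[50,-0.9,0.2,0,0,0,0],[50,-1.8,0.4,0,0,0,0],[50,-2.7,0.6,0,0,0,0],[50,-3.6,0.8,0,0,0,0],[50,-4.5,1,0,0,0,0],[50,-5.4,1.2,0,0,0,0],[50,-6.3,1.4,0,0,0,0],[50,-7.2,1.6,0,0,0,0]]'; python3 -m handwheel '[[50,-0.8,0.2,0.4,0,0,0],[50,-1.4,0.33,1,0,0,0],[50,-1.4,0.33,1,0,0,0],[50,-1.4,0.33,1,0,0,0],[50,-1.4,0.33,1,0,0,0]]'
python3 - <<'E'
from h import *
p=r.camera_params("wrist");w=r.snapshot("wrist");cv2.imwrite("pics/w2full.png",w)
import pickle;pickle.dump(p,open("pw2.pkl","wb"))
T=np.array(p["camera_from_world"]);print("cam",-T[:3,:3].T@T[:3,3],r.sense()["tcp_pos"])
u=proj("wrist",[608.1,-238.3,43]);print(u)
x,y=(u-[60,60]).astype(int);x=max(x,0);y=max(y,0);print(x,y)
cv2.imwrite("pics/w2.png",cv2.resize(w[y:y+120,x:x+120],(600,600),interpolation=cv2.INTER_CUBIC))
E
```

```text
t: 3.57
tcp_pos: [594.9, -198.5, 236.3]
tcp_rot: [[-0.001, 1.0, -0.003], [1.0, 0.001, 0.002], [0.002, -0.003, -1.0]]
wrist_force: [0.7, 1.0, -0.2]
gripper_width: 0.585
finger_force: 0.0
t: 3.98
tcp_pos: [608.2, -252.5, 197.9]
tcp_rot: [[-0.001, 1.0, -0.001], [1.0, 0.001, 0.001], [0.001, -0.001, -1.0]]
wrist_force: [-0.0, 0.4, 0.2]
gripper_width: 0.586
finger_force: 0.0
cam [ 607.74896435 -187.42786974  340.4085145 ] [ 608.36059558 -252.38462691  198.8534258 ]
[277.68912428 183.83249674]
217 123
```

View pics/w2.png

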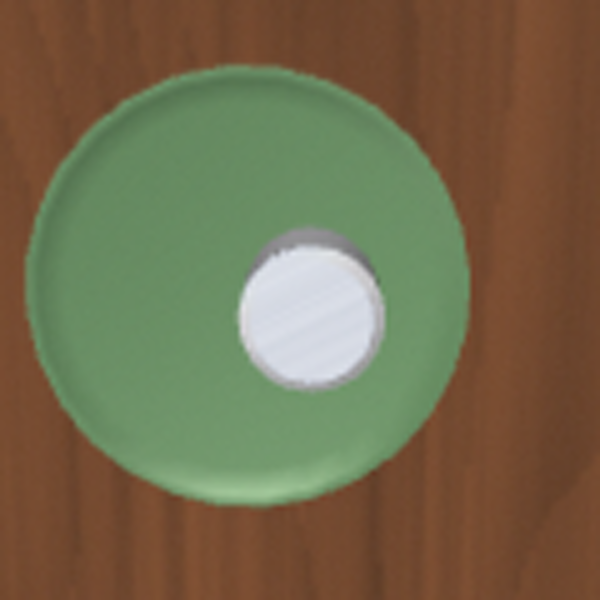

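Cap top is at wrist pixel (279.2,186.4), so the cap is at (609.7,-241), well clear of everything else. Descending around it.

```bash
python3 -m handwheel '[[50,0.285,0.035,1,0,0,0],[50,0.285,0.035,2,0,0,0],[50,0.285,0.035,2.9,0,0,0],[50,0.285,0.035,3.6,0,0,0],[50,0.285,0.035,4.2,0,0,0],[50,0.285,0.035,4.5,0,0,0],[50,0.285,0.035,4.6,0,0,0],[50,0.285,0.035,4.6,0,0,0]]';python3 -m handwheel '[[25,0,0,0,0,0,0],[25,0,0,0,0,0,0],[20,0,0,0,0,0,0],[20,0,0,0,0,0,0],[20,0,0,0,0,0,0],[20,0,0,0,0,0,0]]'
```

```text
t: 4.7
tcp_pos: [609.8, -242.0, 15.0]
tcp_rot: [[-0.001, 1.0, 0.0], [1.0, 0.001, -0.0], [-0.0, 0.0, -1.0]]
wrist_force: [-0.7, -0.4, 1.2]
gripper_width: 0.589
finger_force: 0.0
t: 5.2
tcp_pos: [610.4, -243.0, 16.8]
tcp_rot: [[-0.0, 1.0, 0.004], [1.0, 0.0, -0.002], [-0.002, 0.004, -1.0]]
wrist_force: [0.8, 0.7, 6.4]
gripper_width: 0.335
finger_force: 59.7
```

```bash
python3 -m handwheel '[[20,0,0,-0.3,0,0,0],[20,0,0,-1,0,0,0],[20,0,0,-2,0,0,0],[20,0,0,-3,0,0,0],[20,0,0,-4,0,0,0],[20,0,0,-4.6,0,0,0],[20,0,0,-4.6,0,0,0],[20,0,0,-4.6,0,0,0]]'
python3 - <<'E'
from h import *
s=r.sense();w=r.snapshot("wrist");q=s["tcp_pos"];print(q,s["gripper_width"],s["wrist_force"])
for d in(20,25,30): print(d,proj("wrist",[q[0],q[1],q[2]+d]))
a=r.snapshot("scene");u=proj("scene",q).astype(int);a=a[u[1]-60:u[1]+60,u[0]-50:u[0]+50]
cv2.imwrite("pics/g1.png",np.hstack([cv2.resize(w,(400,300)),cv2.resize(a,(300,300)[::1],interpolation=cv2.INTER_CUBIC)]))
E
```

```text
t: 5.87
tcp_pos: [609.5, -242.8, 201.0]
tcp_rot: [[0.0, 1.0, 0.003], [1.0, -0.0, -0.002], [-0.002, 0.003, -1.0]]
wrist_force: [-0.1, -0.1, -1.0]
gripper_width: 0.335
finger_force: 59.3
[ 609.52653333 -242.75155796  200.95567205] 0.33522559756844184 [-0.14530976 -0.08615539 -1.0025332 ]
20 [279.62122279 283.20654306]
25 [279.70305206 288.91413465]
30 [279.79127278 295.06752977]
```

View pics/g1.png

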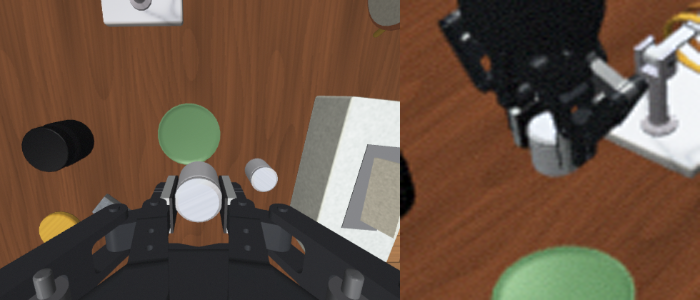

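The wrist view shows the cap held upright between the pads, its top near (278,279). A finer fit will give its offset from the TCP.

Run:
```python
from h import *
from scipy.optimize import least_squares as ls
p=r.camera_params("wrist");q=r.sense()["tcp_pos"];w=r.snapshot("wrist");T=np.array(p["camera_from_world"]);print(p["fx"],q,(-T[:3,:3].T@T[:3,3]-q).round(1))
hsv=cv2.cvtColor(w,cv2.COLOR_BGR2HSV)
m=((hsv[...,2]>205)&(hsv[...,1]<45)).astype(np.uint8)
n,l,s,c=cv2.connectedComponentsWithStats(m)
for i in range(1,n):
    if s[i,4]>600: print(i,s[i],c[i].round(1))
i=l[280,278];C=max(cv2.findContours((l==i).astype(np.uint8),0,1)[0],key=len);e=cv2.fitEllipse(cv2.convexHull(C));print(e)
X=ls(lambda X:np.r_[proj("wrist",X,p)-e[0], (p["fx"]*30/(T[2,:3]@X+T[2,3])-sum(e[1])/2)],q+[0,0,20]).x;print("cap top rel tcp",X-q)
cv2.imwrite("pics/g2.png",cv2.resize(w[200:350,200:360],(640,600),interpolation=cv2.INTER_CUBIC))
```

```text
297.9180282145123 [ 608.8427804  -242.31143507  197.76192864] [ -0.3  65.1 142.5]
1 [ 143    0  103   31 2436] [189.1  15.6]
3 [  448   137   112   233 11191] [506.3 237.8]
4 [354 237  36  33 901] [372.2 252.6]
5 [ 246  250   61   60 2879] [276.  279.4]
((276.35101318359375, 279.30303955078125), (59.391204833984375, 63.435546875), 80.95426177978516)
cap top rel tcp [-1.01366221 -4.51193313 10.51095531]
```

View pics/g2.png

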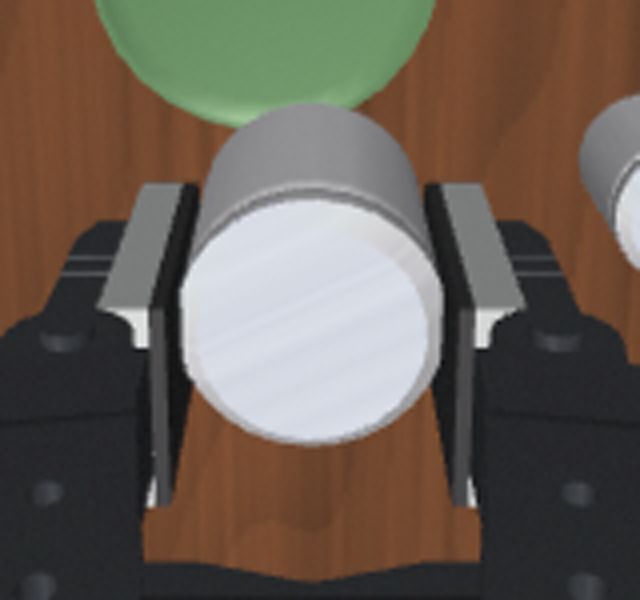

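The wrist view shows the whole cap upright between the pads. Its height relative to the TCP looks inconsistent with the grasp height, so I fit a cylinder silhouette in all three cameras by code, without viewing another picture.

```bash
cat > fit.py <<'E'
from h import *
from scipy.optimize import minimize
s=r.sense();q=np.array(s["tcp_pos"]);print(q)
th=np.linspace(0,2*np.pi,40);res={}
def hull(p,X,z0,z1,rad=15):
    pts=[proj(0,[X[0]+rad*np.cos(t),X[1]+rad*np.sin(t),z],p) for z in(z0,z1) for t in th]
    return cv2.convexHull((np.array(pts)*16).round().astype(np.int32))
D={}
for n in("scene","side","wrist"):
    p=r.camera_params(n);im=r.snapshot(n)
    h=cv2.cvtColor(im,cv2.COLOR_BGR2HSV);V=h[...,2].astype(int);Sa=h[...,1]
    fg=(Sa<60)&(V>95); bg=(Sa>=75)&(V>45)   # grey cap / wood; dark gripper is neutral
    u=proj(n,q+[0,0,8],p).astype(int);k={"scene":28,"side":28,"wrist":45}[n]
    D[n]=(p,fg,bg,u,k);print(n,fg[u[1]-k:u[1]+k,u[0]-k:u[0]+k].sum(),u)
def cost(d,names):
    c=0
    for n in names:
        p,fg,bg,u,k=D[n];m=np.zeros(fg.shape,np.uint8)
        cv2.fillConvexPoly(m,hull(p,q+np.r_[d[:2],0],q[2]+d[2],q[2]+d[2]+38),1,shift=4)
        w=np.s_[max(0,u[1]-k):u[1]+k,u[0]-k:u[0]+k];a=m[w]>0
        c+=((a&bg[w]).sum()+(~a&fg[w]&0).sum()-(a&fg[w]).sum())/(a.sum()+1e-6)+.0*0
        c-= 1.0*(a&fg[w]).sum()/fg[w].sum()
    return c
if __name__=="__main__":
    G=[(dx,dy,dz) for dx in range(-4,5,2) for dy in range(-6,7,2) for dz in range(-34,1,3)]
    for N in(("scene",),("side",),("wrist",),("scene","side"),("scene","side","wrist")):
        g=min(G,key=lambda d:cost(d,N))
        o=minimize(cost,g,args=(N,),method="Nelder-Mead",options=dict(initial_simplex=np.array([g]*4)+np.r_[[[0,0,0]],np.eye(3)*2]))
        print(N,o.x.round(1),round(o.fun,3))
E
python3 fit.py
```

```text
[ 608.76786907 -242.33188811  197.24707659]
scene 373 [225 251]
side 922 [296 133]
wrist 5109 [277 268]
('scene',) [ -1.7   5.5 -12.4] -1.106
('side',) [  3.3  -3.2 -13.1] -1.173
('wrist',) [ -0.3  -2.  -20.3] -1.865
('scene', 'side') [-0.6  3.7 -9.6] -2.271
('scene', 'side', 'wrist') [ -1.    4.1 -10.3] -4.011
```

Run:
```python
from h import *
from scipy.optimize import least_squares as ls
import pickle
q=np.mean([r.sense()["tcp_pos"]],0);p=r.camera_params("wrist");T=np.array(p["camera_from_world"])
for dz in(20,24,26,28,30):
    X=ls(lambda X:proj(0,[*X,q[2]+dz],p)-[277.7,278.75],q[:2]).x; print(dz,X-q[:2],"diam px",p["fx"]*30/(T[2,:3]@np.r_[X,q[2]+dz]+T[2,3]))
p2=pickle.load(open("pw2.pkl","rb"));print("cap",ls(lambda X:proj(0,[*X,43],p2)-[279.2,186.4],[608,-238]).x)
p1=np.load("pw1.npy",allow_pickle=True).item();print("stud",ls(lambda X:proj(0,[*X,132],p1)-[277.4,189.8],[531,107]).x, "eye",ls(lambda X:proj(0,[*X,110],p1)-[277.4,129+280/5],[531,107]).x)
print(q)
```

```text
20 [-0.3238493   0.78033115] diam px 66.21013709830163
24 [-0.32098522  2.88064241] diam px 68.44447091606433
26 [-0.31955317  3.93079804] diam px 69.61915840967244
28 [-0.31812113  4.98095366] diam px 70.83487147635174
30 [-0.31668909  6.03110929] diam px 72.0937975201869
cap [ 609.23835554 -240.74092178]
stud [531.60566306 105.64219082] eye [531.71184178 105.92601   ]
[ 609.0921     -242.46108095  197.35543266]
```

The camera is tilted, so the readings agree after all. The stud-minus-cap difference is (-77.6, +346) from both camera pairs, so I move by exactly that.

```bash
python3 -m handwheel '[[20,0.9,-0.2,0,0,0,0],[20,1.8,-0.4,0,0,0,0],[20,2.7,-0.6,0,0,0,0],[20,3.6,-0.8,0,0,0,0],[20,4.5,-1,0,0,0,0],[20,5.4,-1.2,0,0,0,0],[20,6.3,-1.4,0,0,0,0],[20,7.2,-1.6,0,0,0,0]]'; python3 -m handwheel '[[20,0.8,-0.2,0,0,0,0],[20,1.3,-0.3,0,0,0,0],[20,1.45,-0.34,0,0,0,0],[20,1.45,-0.34,0,0,0,0],[20,1.45,-0.34,0,0,0,0],[20,1.45,-0.34,0,0,0,0]]'; python3 fit.py
python3 - <<'E'
from h import *
print(np.mean([(r.snapshot("wrist"),r.sense()["tcp_pos"])[1] for _ in range(5)],0))
E
```

```text
t: 6.83
tcp_pos: [544.5, 47.0, 198.1]
tcp_rot: [[0.0, 1.0, -0.001], [1.0, -0.0, 0.0], [0.0, -0.001, -1.0]]
wrist_force: [0.6, 0.1, -0.6]
gripper_width: 0.33
finger_force: 59.4
t: 7.33
tcp_pos: [532.2, 102.2, 198.3]
tcp_rot: [[0.001, 1.0, -0.0], [1.0, -0.001, -0.0], [-0.0, -0.0, -1.0]]
wrist_force: [-1.0, -0.8, -0.0]
gripper_width: 0.334
finger_force: 59.4
[532.16115818 102.20182051 198.25559466]
scene 309 [300 147]
side 728 [244 191]
wrist 6687 [278 268]
('scene',) [-0.4  4.5 -9.4] -1.189
('side',) [  3.7  -3.3 -13. ] -1.279
('wrist',) [ -0.5   2.  -14.4] -1.687
('scene', 'side') [-0.2  5.3 -9.8] -2.419
('scene', 'side', 'wrist') [ 0.8  4.5 -9. ] -4.071
[531.93819587 102.83167176 198.46893248]
```

```bash
python3 -m handwheel '[[20,0.01,-0.01,0.5,0,0,0],[20,0.01,-0.01,1,0,0,0],[20,0.01,-0.01,1.3,0,0,0],[20,0.01,-0.01,1.4,0,0,0],[20,0.01,-0.01,1.45,0,0,0],[20,0.01,-0.01,1.5,0,0,0],[20,0.01,-0.01,1.5,0,0,0]]'
```

```text
t: 8.32
tcp_pos: [531.7, 103.8, 139.0]
tcp_rot: [[-0.0, 1.0, 0.001], [1.0, 0.0, -0.0], [-0.0, 0.001, -1.0]]
wrist_force: [0.6, -0.6, -1.4]
gripper_width: 0.329
finger_force: 59.4
```

```bash
python3 -m handwheel '[[20,0,0,0.05,0,0,0],[20,0,0,0.1,0,0,0],[20,0,0,0.1,0,0,0]]'
```

```text
t: 8.57
tcp_pos: [531.3, 103.8, 134.5]
tcp_rot: [[-0.0, 1.0, -0.0], [1.0, 0.0, -0.0], [-0.0, -0.0, -1.0]]
wrist_force: [0.7, 0.3, -0.5]
gripper_width: 0.335
finger_force: 59.4
```

The rim is past the stud's taper with no side force, so the cap is aligned. Pressing on.

```bash
python3 -m handwheel '[[20,0,0,0.05,0,0,0],[20,0,0,0.1,0,0,0],[20,0,0,0.15,0,0,0],[20,0,0,0.15,0,0,0]]'
```

```text
t: 8.9
tcp_pos: [531.8, 103.9, 128.9]
tcp_rot: [[-0.0, 1.0, 0.001], [1.0, 0.0, 0.0], [0.0, 0.001, -1.0]]
wrist_force: [-0.2, -0.1, 5.3]
gripper_width: 0.333
finger_force: 59.9
```

```bash
python3 -m handwheel '[[20,0,0,0.05,0,0,0],[20,0,0,0.1,0,0,0],[20,0,0,0.1,0,0,0]]'
```

```text
t: 9.15
tcp_pos: [531.1, 103.9, 123.5]
tcp_rot: [[-0.0, 1.0, -0.001], [1.0, 0.0, 0.0], [0.0, -0.001, -1.0]]
wrist_force: [3.2, -0.4, -6.8]
gripper_width: 0.333
finger_force: 59.6
```

```bash
python3 -m handwheel '[[20,0,0,0.05,0,0,0],[20,0,0,0.1,0,0,0],[20,0,0,0.1,0,0,0]]'
```

```text
t: 9.4
tcp_pos: [531.4, 103.8, 121.7]
tcp_rot: [[-0.0, 1.0, 0.001], [1.0, 0.0, -0.0], [-0.0, 0.001, -1.0]]
wrist_force: [-3.8, 0.7, 9.5]
gripper_width: 0.334
finger_force: 61.3
```

The balls resisted, then drew the cap in, and now it is on a hard stop. Pressing more firmly.

```bash
python3 -m handwheel '[[20,0,0,0.04,0,0,0],[20,0,0,0.07,0,0,0],[20,0,0,0.07,0,0,0],[20,0,0,0.07,0,0,0],[20,0,0,0.07,0,0,0],[20,0,0,0.07,0,0,0]]'
python3 - <<'E'
from h import *
x=[(r.snapshot("scene"),r.sense())[1] for _ in range(5)]
print([(np.round(s["tcp_pos"],1),np.round(s["wrist_force"],1)) for s in x])
E
python3 fit.py
```

```text
t: 9.9
tcp_pos: [531.6, 103.8, 121.4]
tcp_rot: [[-0.0, 1.0, 0.004], [1.0, 0.0, -0.0], [-0.0, 0.004, -1.0]]
wrist_force: [-10.1, 0.2, 31.8]
gripper_width: 0.335
finger_force: 63.7
[(array([531.6, 103.8, 121.4]), array([-10.4,   0.6,  31.8])), (array([531.6, 103.8, 121.4]), array([-10.8,  -1.1,  30.8])), (array([531.6, 103.8, 121.4]), array([-11.3,   0.1,  31.1])), (array([531.6, 103.8, 121.4]), array([-9.8,  0. , 30.5])), (array([531.6, 103.8, 121.4]), array([-10.9,  -0.2,  31.5]))]
[531.60763617 103.84819088 121.40262807]
scene 451 [299 173]
side 1110 [245 221]
wrist 6847 [278 268]
('scene',) [  2.3  -0.6 -12.3] -1.143
('side',) [ -1.5   2.3 -24.4] -1.193
('wrist',) [-0.4  4.5 -6.2] -1.678
('scene', 'side') [ -1.7   6.4 -18.2] -2.319
('scene', 'side', 'wrist') [ -0.    3.1 -15.6] -3.955
```

The cap is on a hard stop at TCP z 121.4, so its rim is at about 110, and 31 N is holding steady without slip. Handing in.

```bash
python3 -c "
from station import r
print(r.job_done())"
```

```text
the job is handed in; nothing more can be done
None
```

I closed the bar over the stud, pressed the middle-sized cap on past the click to a hard stop with its rim at about 110 mm, and handed the job in at about 10 s with the arm still pressing about 31 N; no verdict was returned.

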